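# Return the solder spool to its place in the tray row

### The arm

A 7-joint arm with a two-finger parallel gripper is mounted at the origin on the work surface. World frame = base frame: x ahead of the robot, y to its left, z up, the work surface at z = 0. Lengths are in m, angles in rad, forces in N, time in s.
With the tool pointing down it reaches from about 0.4 to 0.875 m from the base axis. Payload 19.3 kg.
Tool frame: the origin (TCP) lies at the very end of the fingers, on their centre line; the grasp point (between the pads) lies 19 mm behind it; z points along the fingers, y is the direction in which the jaws open and shut (so a half turn about z gives the same grasp; the last joint's range is limited). The gripper opens to 85 mm and grips with 20 to 120 N. Pads are 22 mm wide; open, the fingers measure 114 mm over their backs; the gripper's body (76 mm by 85 mm) begins 54 mm behind the grasp point. The pads swing forward as they close: fully open they stand 13 mm farther back than shut.
Start: joints at [1.229, 0.521, -0.036, 1.599, 0.021, 1.021, -0.113], TCP at [0.168, -0.602, 0.231] pointing down, gripper open.
Joint ranges: [-2.91, 2.91], [-0.3, 2.13], [-1.5, 1.42], [0.17, 2.43], [-1.26, 4.41], [0.16, 1.93], [-2.52, 2.52]. Speed limits (rad/s): [1.89, 1.89, 2.39, 2.39, 3.01, 3.01, 3.01].

### API

Orientations are given as [roll, pitch, yaw] about the fixed x, y, z axes, in that order (R = Rz(yaw) Ry(pitch) Rx(roll)).
In Python, from workcell import bot gives the robot as it stands. The module is installed in compiled form; this text tells all that it offers.
- The arm moves only by the shell command python3 -m inch 'ROWS' [FORCE]. ROWS is JSON, a list of rows, each an object of numbers: "dx", "dy", "dz": the shift along the tool's x, y, z in mm; "rx", "ry", "rz": the turn, a rotation vector about the tool's x, y, z in rad; "hand": the closure, from -1 (fully open) to 1 (shut), so that 0 is half open. In form: [{"dx": .., "dy": .., "dz": .., "rx": .., "ry": .., "rz": .., "hand": ..}, ...]. A call has 1 to 10 rows; each row shifts and turns the commanded pose from where the row before left it, along the tool's axes as they then stand; what a row does not reach is not made up. A row lasts 1/10 s, in which the tool goes at most 50 mm and 8.59 degrees, less where a joint would pass 70% of its speed; a pose out of reach is approached as far as the arm can. A call with a gripper value outside its range is refused whole. The fingers move at their own pace and stop on an object; FORCE is the grip in N (left out, the last holds). Time passes only in rows, so rows that do not move let the fingers close. It gives the time, the measured TCP pose, the force and the opening at its end, in the units of the state.
- bot.observe(): the state, without advancing time (a new reading comes with each control period).
- bot.grab_frame(name): name is "side" or "top"; returns (picture, depth): 384x512x3 uint8, red, green, blue; 384x512 float32, m along the optical axis (not along the pixel's ray), 0 where there is no reading.
- bot.get_calibration(name): a dict with "vertical_fov" (degrees; the focal length in pixels is half the picture's height over the tangent of half this angle, whatever the lens; pixels are square), "cx", "cy" (the principal point, pixels), "origin" and "orientation" of the camera in the world. Camera axes: x right, y down, z forward; pixel columns grow to the right and rows downward; lengths in m; the calibration is good to about 2 mm. A picture is of the moment at which its call begins. get_calibration takes no time and is no camera call.
- bot.job_done(): hands the job in, once; it reports no verdict.
Trained networks look in the newest picture that a camera, given by its name, has taken for a name from the list of things; names that differ only in an ending like _2 or _b are one class to them, and where a whole thing is asked for, a point or a joint stands for the part that bears it (a point fixed in the world has none). Each returns a list of dicts, best first, with "score" (0 to 1); they miss things now and then, are a little off and sometimes report something else, mostly with a low value. They report only what shows in the picture. A call takes as long as a camera call.
- bot.trace(camera, target): "region" (384x512 bool, what is visible of it) and "box" ([left, top, right, bottom] in pixels, round what is visible of it).
- bot.tip_of(camera, target): "centre" ([row, column] in pixels: a listed point, or the origin of a listed thing).
The state is a dict: "clock": time; "qpos": joint angles; "qd": joint speeds; "joint_efforts": joint torques, N m; "position": TCP position; "tool_rot": TCP orientation; "force": force on the tool from outside, world axes, zero at the start; "moment": the same for the moment, N m; "grip_width": finger opening in m.
Only numpy, scipy, OpenCV 4.12 (cv2) and the standard library are available. Lean on these libraries where they do the work, as an engineer would, in place of code of your own. Each camera call takes 0.05 s, during which the arm holds its last target.

### The job

Pick up the green solder spool that was left loose on the bench, and set it down upright in the empty place (black round pad) in the row of green spools in the aluminium tray. Do not drop it in, and do not shift or tip the two spools either side of the gap.

Things in the scene. Friction and masses are not known exactly. Their poses are not given: they have to be found in the camera images.
- spool_green: The solder spool to move: upright, 50 mm diameter, 56 mm tall, green flanges at both ends, grey metal winding, black hub dot on top; 0.2 to 0.4 kg. It stands loose on the bench between robot and tray, in line along y with a red and a blue spool of the same size (order varies, 50+ mm clear between them). Grip it across its diameter. Origin: centre of its underside, z up its axis; yaw means nothing.
- place: Flat black pad, 44 mm across, <1 mm thick, on the tray floor 6 mm above the bench. Origin: its centre, on the floor; y along the row, x across the tray, z up. Gap between neighbours: 70 mm along y, centred here. The fixed aluminium tray, 82 x 380 mm, has rails along its long sides at x = 35 to 41 mm either way, tops 14 mm above the bench: hold the spool across the tray, fingertips above the rails.
- spool_left: Neighbour on the +y side of the gap: a loose green spool like the one to move (50 mm diameter, 56 mm tall), standing on the tray floor, its top 62 mm above the bench, its axis 60 mm from the pad's centre. Another stands 5 mm beyond it. Origin: centre of its underside; z up.
- spool_right: Neighbour on the -y side of the gap: same as the left one, its axis 60 mm from the pad's centre in -y; another stands 5 mm beyond it. Origin: centre of its underside; z up.

How it is judged:
At the end, for the whole second after the job is handed in: The loose green spool stands on the tray floor (within 6 mm in height), upright within 10 degrees, its axis within 15 mm of the pad's centre, at rest; both neighbouring spools are within 15 mm of where they began and upright within 10 degrees (horizontal distance between spool_green and place below 0.015 m and z of spool_green in the frame of place between -0.006 and 0.006 m and angle between each of spool_green, spool_left, spool_right's own z axis and vertical below 0.175 rad and linear speed of spool_green below 0.02 m/s and distance of each of spool_left, spool_right from where it was at the start of the episode below 0.015 m); the robot touches nothing.
It fails at once if a spool beside the gap was shifted by more than 15 mm or tipped by more than 15 degrees (distance of any of spool_left, spool_right from where it was at the start of the episode above 0.015 m or angle between any of spool_left, spool_right's own z axis and vertical above 0.262 rad).
It fails at once if the green spool was dropped (out of the fingers, touching nothing, with its underside more than 30 mm above the bench) (height (world z) of spool_green above 0.03 m and contact force between spool_green and anything else below 0.05 N).
It also fails if it takes over 42 s, if anything falls off the work surface, if the arm or the gripper's body presses on something with over 40 N, if the wrist force passes 120 N, or if a joint passes its speed limit or range.

## Working session

There is one attempt and no reset: what is moved stays moved. The work goes in short steps, Python scripts to look and compute and a shell command to move; the robot and the scene stay as the last step left them, time stands still between calls to the robot, and variables do not carry over. Pictures are saved under pics/ and viewed, and the job is handed in when it is done.

```bash
mkdir -p pics
python3 - <<'E'
from workcell import bot
import cv2
print(bot.observe())
for n in("side","top"):
    p,d=bot.grab_frame(n); cv2.imwrite(f"pics/{n}0.png",p[:,:,::-1]); print(n,bot.get_calibration(n))
    for t in("spool_green","place"):
        print(t,[(r['score'],r['box']) for r in bot.trace(n,t)][:7])
        print(t,[(r['score'],r['centre']) for r in bot.tip_of(n,t)][:7])
E
```

```text
{'clock': 0.0, 'qpos': array([ 1.22881189,  0.52204328, -0.036314  ,  1.60000396,  0.02118223,
        1.02105687, -0.11284101]), 'qd': array([ 1.38540721e-03, -4.00428217e-04, -2.30149554e-04, -7.95916967e-07,
        1.61103595e-05,  4.55847125e-04, -6.42933250e-05]), 'joint_efforts': array([ 1.73776127e-03, -9.27094388e+01,  1.98136233e+00, -3.69932055e+01,
        1.80428725e-02,  8.07301782e-03,  1.56537243e-05]), 'position': array([ 0.16765661, -0.60175336,  0.23070908]), 'tool_rot': array([-3.14046769e+00,  7.04596845e-05,  2.71712504e-01]), 'force': array([ 0.6130662 ,  0.42130099, -0.13791305]), 'moment': array([ 0.0470714 , -0.01734311,  0.05091195]), 'grip_width': 0.0853015098432117}
side {'vertical_fov': 51.97721426940602, 'cx': 253.19200335421502, 'cy': 191.52646722912593, 'origin': array([0.30125959, 0.43540776, 0.48247279]), 'orientation': array([-2.34654252, -0.01203599, -2.52858396])}
spool_green [(0.94, [366.6, 125.8, 397.6, 161.4])]
spool_green [(0.62, [151.0, 380.0])]
place [(0.75, [228.8, 149.8, 246.8, 160.9])]
place [(0.59, [157.9, 232.2])]
top {'vertical_fov': 54.907633958808475, 'cx': 260.71299085142954, 'cy': 193.6027765087694, 'origin': array([0.44446   , 0.06171151, 0.70647248]), 'orientation': array([-2.97694142,  0.02777096, -1.5863881 ])}
spool_green [(0.65, [393.2, 239.1, 437.6, 266.9])]
spool_green [(0.57, [253.7, 406.9])]
place [(0.82, [298.3, 131.9, 320.8, 151.2])]
place [(0.94, [139.1, 311.0])]
```

View pics/side0.png

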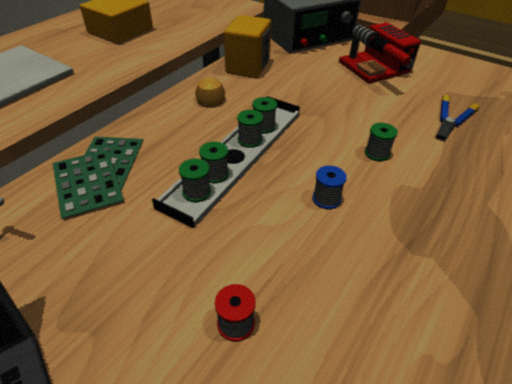

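View pics/top0.png

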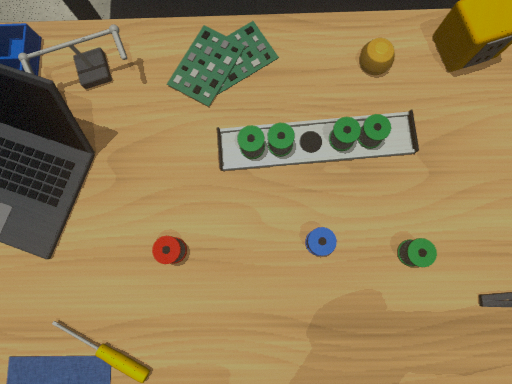

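The side view shows the loose green spool at about column 380, row 140 and the pad at (235, 157). In the top view they are at (421, 252) and (311, 142). The network detections agree with both pictures. Next I'll turn these into positions using depth.

```bash
cat > h.py <<'E'
from workcell import bot
import numpy as np, cv2
from scipy.spatial.transform import Rotation as R
def cloud(n,d):
    c=bot.get_calibration(n); f=192/np.tan(np.radians(c['vertical_fov'])/2)
    v,u=np.mgrid[0:384,0:512]
    P=np.stack([(u-c['cx'])/f*d,(v-c['cy'])/f*d,d],-1)
    return P@R.from_euler('xyz',c['orientation']).as_matrix().T+c['origin']
def ray(n,u,v,z):
    c=bot.get_calibration(n); f=192/np.tan(np.radians(c['vertical_fov'])/2)
    r=R.from_euler('xyz',c['orientation']).apply([(u-c['cx'])/f,(v-c['cy'])/f,1])
    return c['origin']+r*(z-c['origin'][2])/r[2]
def greens(n,p,W,zlo,zhi):
    hsv=cv2.cvtColor(p,cv2.COLOR_RGB2HSV)
    m=(hsv[...,0]>45)&(hsv[...,0]<80)&(hsv[...,1]>120)&(W[...,2]>zlo)&(W[...,2]<zhi)
    k,l,s,c=cv2.connectedComponentsWithStats(m.astype(np.uint8))
    out=[]
    for i in range(1,k):
        if s[i,4]>60:
            ct=max(cv2.findContours((l==i).astype(np.uint8),0,2)[0],key=len)
            pts=W[l==i]; 
            zz=np.median(pts[:,2])
            b=np.array([ray(n,*q,zz)[:2] for q in cv2.convexHull(ct)[:,0].astype(float)])*1000
            (cc),rad=cv2.minEnclosingCircle(b.astype(np.float32))
            out.append((s[i,4],c[i].round(1),zz.round(4),np.array(cc).round(1),round(rad,1)))
    return out
E
python3 - <<'E'
from h import *
for n in("top","side"):
    p,d=bot.grab_frame(n); W=cloud(n,d)
    for o in greens(n,p,W,.04,.075): print(n,*o)
    r=bot.trace(n,"place")[0]; m=r['region']; print('place',m.sum(),np.median(W[m],0), W[m].mean(0))
    v,u=np.nonzero(m); print(ray(n,u.mean(),v.mean(),.0065))
E
```

```text
top 492 [376.8 126.9] 0.0618 [ 670.  -133.8] 24.8
top 494 [346.6 129.6] 0.0616 [666.7 -79.2] 24.6
top 478 [280.7 135.6] 0.0617 [657.9  40. ] 24.4
top 471 [250.7 138.3] 0.0618 [654.6  94.3] 24.8
top 586 [421.4 252.4] 0.0561 [ 444.8 -196.6] 24.7
place 361 [ 0.6627084  -0.01904911  0.00633185] [ 0.66278555 -0.019159    0.00631336]
[ 0.66270097 -0.01914215  0.0065    ]
side 120 [313.4  24.6] 0.0685 [ 772.2 -527.3] 48.2
side 607 [256.9 111.3] 0.0606 [ 664.2 -107.6] 54.9
side 342 [383.3 131.1] 0.0547 [ 445.6 -196.4] 27.1
side 931 [202.9 160.9] 0.0604 [653.8  66.9] 53.7
place 168 [ 0.65963778 -0.02545234  0.00526729] [ 0.66006874 -0.02533179  0.00528893]
[ 0.6590978  -0.02407548  0.0065    ]
```

Green spool is at (444.8, -196.6). The pad is at (662.6, -19.3), which matches the midpoint of its neighbours (662.3, -19.6). The row is turned about 0.074 rad, so the jaws go across the tray at yaw ≈ 1.645. I'll turn first.

```bash
python3 -m inch '[{"rz":-0.137},{"rz":-0.137},{"rz":-0.137},{"rz":-0.137},{"rz":-0.137},{"rz":-0.137},{"rz":-0.137},{"rz":-0.137},{"rz":-0.137},{"rz":-0.14}]' 40
cat > rel.py <<'E'
import sys
from h import *
s=bot.observe(); t=np.array([float(a) for a in sys.argv[1:4]])
M=R.from_euler('xyz',s['tool_rot'])
print('pos',(s['position']*1000).round(1),'rot',s['tool_rot'].round(3),'q7',s['qpos'][6].round(2),'w',s['grip_width'].round(4),'F',s['force'].round(1),'t',s['clock'])
print('tool shift mm',M.inv().apply(t-s['position']*1000).round(1))
T=R.from_euler('xyz',[np.pi,0,1.645]); print('turn',(M.inv()*T).as_rotvec().round(4))
E
python3 rel.py 444.8 -196.6 150
```

```text
schema error: expected keys dx, dy, dz, rx, ry, rz, hand
Traceback (most recent call last):
  File "rel.py", line 5, in <module>
    print('pos',(s['position']*1000).round(1),'rot',s['tool_rot'].round(3),'q7',s['qpos'][6].round(2),'w',s['grip_width'].round(4),'F',s['force'].round(1),'t',s['clock'])
                                                                                                          ^^^^^^^^^^^^^^^^^^^^^
AttributeError: 'float' object has no attribute 'round'
```

```bash
sed -i "s/s\['grip_width'\].round(4)/round(s['grip_width'],4)/" rel.py
python3 -m inch '[{"dx":0,"dy":0,"dz":0,"rx":0,"ry":0,"rz":-0.137,"hand":-1},{"dx":0,"dy":0,"dz":0,"rx":0,"ry":0,"rz":-0.137,"hand":-1},{"dx":0,"dy":0,"dz":0,"rx":0,"ry":0,"rz":-0.137,"hand":-1},{"dx":0,"dy":0,"dz":0,"rx":0,"ry":0,"rz":-0.137,"hand":-1},{"dx":0,"dy":0,"dz":0,"rx":0,"ry":0,"rz":-0.137,"hand":-1},{"dx":0,"dy":0,"dz":0,"rx":0,"ry":0,"rz":-0.137,"hand":-1},{"dx":0,"dy":0,"dz":0,"rx":0,"ry":0,"rz":-0.137,"hand":-1},{"dx":0,"dy":0,"dz":0,"rx":0,"ry":0,"rz":-0.137,"hand":-1},{"dx":0,"dy":0,"dz":0,"rx":0,"ry":0,"rz":-0.137,"hand":-1},{"dx":0,"dy":0,"dz":0,"rx":0,"ry":0,"rz":-0.14,"hand":-1}]' 40
python3 rel.py 444.8 -196.6 150
```

```text
clock: 1.7
position: [0.1677, -0.6021, 0.2313]
tool_rot: [-3.142, 0.0, 1.65]
force: [-0.1, -0.3, -0.1]
grip_width: 0.0849
pos [ 167.7 -602.1  231.3] rot [-3.142  0.     1.65 ] q7 1.11 w 0.0849 F [-0.1 -0.3 -0.1] t 1.7
tool shift mm [382.2 308.4  81.3]
turn [-0.0001  0.      0.0053]
```

```bash
python3 -m inch '[{"dx":30,"dy":24,"dz":0,"rx":0,"ry":0,"rz":0,"hand":-1},{"dx":30,"dy":24,"dz":0,"rx":0,"ry":0,"rz":0,"hand":-1},{"dx":30,"dy":24,"dz":0,"rx":0,"ry":0,"rz":0,"hand":-1},{"dx":30,"dy":24,"dz":0,"rx":0,"ry":0,"rz":0,"hand":-1},{"dx":30,"dy":24,"dz":0,"rx":0,"ry":0,"rz":0,"hand":-1},{"dx":30,"dy":24,"dz":0,"rx":0,"ry":0,"rz":0,"hand":-1},{"dx":30,"dy":24,"dz":0,"rx":0,"ry":0,"rz":0,"hand":-1},{"dx":30,"dy":24,"dz":0,"rx":0,"ry":0,"rz":0,"hand":-1},{"dx":30,"dy":24,"dz":0,"rx":0,"ry":0,"rz":0,"hand":-1},{"dx":30,"dy":24,"dz":0,"rx":0,"ry":0,"rz":0,"hand":-1}]' 40
python3 rel.py 444.8 -196.6 150
```

```text
clock: 2.7
position: [0.3856, -0.2839, 0.2315]
tool_rot: [3.141, 0.0, 1.645]
force: [-0.1, -0.4, -0.3]
grip_width: 0.0855
pos [ 385.6 -283.9  231.5] rot [3.141 0.    1.645] q7 0.39 w 0.0855 F [-0.1 -0.4 -0.3] t 2.7
tool shift mm [82.7 65.4 81.5]
turn [ 0.0003  0.0005 -0.0005]
```

```bash
python3 -m inch '[{"dx":27,"dy":22,"dz":0,"rx":0,"ry":0,"rz":0,"hand":-1},{"dx":27,"dy":22,"dz":0,"rx":0,"ry":0,"rz":0,"hand":-1},{"dx":27,"dy":22,"dz":0,"rx":0,"ry":0,"rz":0,"hand":-1},{"dx":0,"dy":0,"dz":28,"rx":0,"ry":0,"rz":0,"hand":-1},{"dx":0,"dy":0,"dz":28,"rx":0,"ry":0,"rz":0,"hand":-1},{"dx":0,"dy":0,"dz":28,"rx":0,"ry":0,"rz":0,"hand":-1},{"dx":0,"dy":0,"dz":20,"rx":0,"ry":0,"rz":0,"hand":-1},{"dx":0,"dy":0,"dz":0,"rx":0,"ry":0,"rz":0,"hand":-1}]' 40
python3 rel.py 444.8 -196.6 16
python3 - <<'E'
from h import *
for n in("top","side"):
    p,d=bot.grab_frame(n); cv2.imwrite(f"pics/{n}1.png",p[:,:,::-1])
E
```

```text
clock: 3.5
position: [0.4437, -0.199, 0.1254]
tool_rot: [-3.139, -0.002, 1.645]
force: [-0.6, 0.1, 0.6]
grip_width: 0.0853
pos [ 443.7 -199.   125.4] rot [-3.139e+00 -2.000e-03  1.645e+00] q7 0.04 w 0.0853 F [-0.6  0.1  0.6] t 3.5
tool shift mm [  2.1   1.6 109.4]
turn [-0.0031 -0.0018  0.0001]
```

View pics/side1.png

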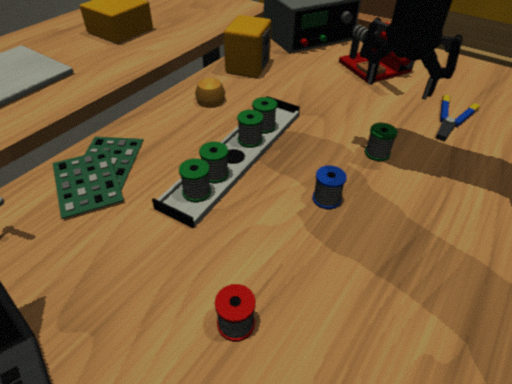

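View pics/top1.png

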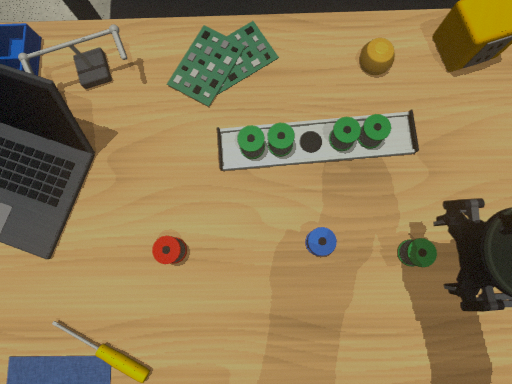

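The open gripper is above and to the right of the spool in the top view (fingers near column 450, spool at 421). I'll check whether parallax alone explains that.

Run:
```python
from h import *
s=bot.observe()
M=R.from_euler('xyz',s['tool_rot'])
for n in("top","side"):
    c=bot.get_calibration(n); f=192/np.tan(np.radians(c['vertical_fov'])/2)
    for off in([0,0,0],[0,.045,-.013],[0,-.045,-.013]):
        q=R.from_euler('xyz',c['orientation']).inv().apply(s['position']+M.apply(off)-c['origin'])
        print(n,off,(f*q[0]/q[2]+c['cx']).round(),(f*q[1]/q[2]+c['cy']).round())
p,d=bot.grab_frame("top");W=cloud("top",d)
for o in greens("top",p,W,.04,.075): print(*o)
m=(W[...,2]>.1)&(W[...,2]<.16)&(abs(W[...,0]-.445)<.1)&(abs(W[...,1]+.2)<.1)
for v in range(195,312,6):
    w=W[v][m[v]]
    if len(w):print(v,len(w),w.min(0).round(3),w.max(0).round(3))
```

```text
top [0, 0, 0] 442.0 252.0
top [0, 0.045, -0.013] 441.0 222.0
top [0, -0.045, -0.013] 451.0 283.0
side [0, 0, 0] 394.0 95.0
side [0, 0.045, -0.013] 371.0 81.0
side [0, -0.045, -0.013] 423.0 96.0
492 [376.8 126.8] 0.0617 [ 670.4 -133.7] 24.3
489 [346.6 129.5] 0.0618 [666.4 -78.9] 24.8
475 [280.6 135.5] 0.0618 [658.4  40.5] 24.2
469 [250.7 138.4] 0.0617 [654.1  94.6] 24.3
558 [421.6 252.3] 0.0561 [ 445.  -196.6] 24.7
219 2 [ 0.494 -0.188  0.148] [ 0.494 -0.187  0.15 ]
285 5 [ 0.398 -0.191  0.148] [ 0.398 -0.19   0.159]
291 4 [ 0.389 -0.196  0.149] [ 0.39  -0.195  0.159]
```

The projection agrees with the fingers in both views, so it was parallax. I'll correct about 2 mm and descend.

```bash
python3 -m inch '[{"dx":2,"dy":1.5,"dz":10,"rx":0,"ry":0,"rz":0,"hand":-1},{"dx":0,"dy":0,"dz":20,"rx":0,"ry":0,"rz":0,"hand":-1},{"dx":0,"dy":0,"dz":20,"rx":0,"ry":0,"rz":0,"hand":-1},{"dx":0,"dy":0,"dz":20,"rx":0,"ry":0,"rz":0,"hand":-1},{"dx":0,"dy":0,"dz":18,"rx":0,"ry":0,"rz":0,"hand":-1},{"dx":0,"dy":0,"dz":12,"rx":0,"ry":0,"rz":0,"hand":-1},{"dx":0,"dy":0,"dz":6,"rx":0,"ry":0,"rz":0,"hand":-1},{"dx":0,"dy":0,"dz":0,"rx":0,"ry":0,"rz":0,"hand":-1},{"dx":0,"dy":0,"dz":0,"rx":0,"ry":0,"rz":0,"hand":-1}]' 40
python3 rel.py 444.9 -196.6 16
```

```text
clock: 4.55
position: [0.4465, -0.1975, 0.0218]
tool_rot: [3.141, 0.0, 1.645]
force: [0.1, -0.3, 1.7]
grip_width: 0.0854
pos [ 446.5 -197.5   21.8] rot [3.141 0.    1.645] q7 -0.1 w 0.0854 F [ 0.1 -0.3  1.7] t 4.55
tool shift mm [ 1.  -1.5  5.8]
turn [ 0.0007  0.0003 -0.0003]
```

```bash
python3 -m inch '[{"dx":1,"dy":-1.5,"dz":4,"rx":0,"ry":0,"rz":0,"hand":-1},{"dx":0,"dy":0,"dz":0,"rx":0,"ry":0,"rz":0,"hand":-1},{"dx":0,"dy":0,"dz":0,"rx":0,"ry":0,"rz":0,"hand":-1}]' 40
python3 rel.py 444.9 -196.6 17
python3 -m inch '[{"dx":0,"dy":0,"dz":0,"rx":0,"ry":0,"rz":0,"hand":0},{"dx":0,"dy":0,"dz":0,"rx":0,"ry":0,"rz":0,"hand":0.2},{"dx":0,"dy":0,"dz":0,"rx":0,"ry":0,"rz":0,"hand":0.4},{"dx":0,"dy":0,"dz":0,"rx":0,"ry":0,"rz":0,"hand":0.6},{"dx":0,"dy":0,"dz":0,"rx":0,"ry":0,"rz":0,"hand":1},{"dx":0,"dy":0,"dz":0,"rx":0,"ry":0,"rz":0,"hand":1},{"dx":0,"dy":0,"dz":0,"rx":0,"ry":0,"rz":0,"hand":1},{"dx":0,"dy":0,"dz":0,"rx":0,"ry":0,"rz":0,"hand":1}]' 40
python3 rel.py 444.9 -196.6 17
```

```text
clock: 4.85
position: [0.4446, -0.1965, 0.0175]
tool_rot: [3.141, 0.0, 1.645]
force: [0.2, 0.0, 0.3]
grip_width: 0.0852
pos [ 444.6 -196.5   17.5] rot [3.141 0.    1.645] q7 -0.1 w 0.0852 F [0.2 0.  0.3] t 4.85
tool shift mm [-0.1  0.3  0.5]
turn [ 0.0002  0.0001 -0.0003]
clock: 5.65
position: [0.445, -0.1965, 0.0177]
tool_rot: [3.141, 0.0, 1.645]
force: [-0.8, 0.1, 7.3]
grip_width: 0.0492
pos [ 445.  -196.5   17.7] rot [3.141 0.    1.645] q7 -0.1 w 0.0492 F [-0.8  0.1  7.3] t 5.65
tool shift mm [-0.1 -0.1  0.7]
turn [ 0.0009  0.0003 -0.0001]
```

Gripped, opening 49 mm. Lifting.

```bash
python3 -m inch '[{"dx":0,"dy":0,"dz":-3,"rx":0,"ry":0,"rz":0,"hand":1},{"dx":0,"dy":0,"dz":-8,"rx":0,"ry":0,"rz":0,"hand":1},{"dx":0,"dy":0,"dz":-13,"rx":0,"ry":0,"rz":0,"hand":1},{"dx":0,"dy":0,"dz":-15,"rx":0,"ry":0,"rz":0,"hand":1},{"dx":0,"dy":0,"dz":-15,"rx":0,"ry":0,"rz":0,"hand":1},{"dx":0,"dy":0,"dz":-15,"rx":0,"ry":0,"rz":0,"hand":1},{"dx":0,"dy":0,"dz":-15,"rx":0,"ry":0,"rz":0,"hand":1},{"dx":0,"dy":0,"dz":-10,"rx":0,"ry":0,"rz":0,"hand":1},{"dx":0,"dy":0,"dz":-5,"rx":0,"ry":0,"rz":0,"hand":1},{"dx":0,"dy":0,"dz":0,"rx":0,"ry":0,"rz":0,"hand":1}]' 40
python3 rel.py 662.5 -19.4 117
python3 - <<'E'
from h import *
p,d=bot.grab_frame("side"); cv2.imwrite("pics/side2.png",p[:,:,::-1])
E
```

```text
clock: 6.65
position: [0.4447, -0.1967, 0.1169]
tool_rot: [3.141, 0.001, 1.645]
force: [0.4, -0.6, -3.7]
grip_width: 0.0491
pos [ 444.7 -196.7  116.9] rot [3.141e+00 1.000e-03 1.645e+00] q7 0.02 w 0.0491 F [ 0.4 -0.6 -3.7] t 6.65
tool shift mm [160.7 230.3   0. ]
turn [ 0.0008  0.0005 -0.0004]
```

View pics/side2.png

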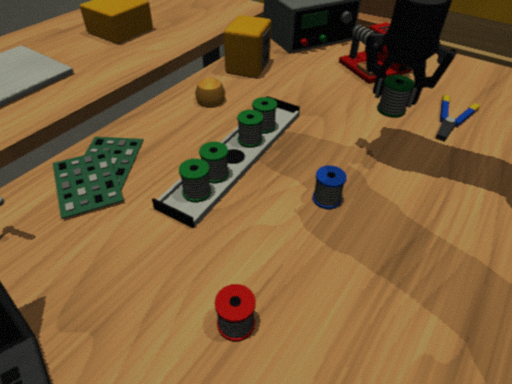

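The spool hangs upright in the fingers at (396, 95), and the force reading of -3.7 N fits its weight. Carrying it across.

```bash
python3 -m inch '[{"dx":6,"dy":8,"dz":0,"rx":0,"ry":0,"rz":0,"hand":1},{"dx":14,"dy":20,"dz":0,"rx":0,"ry":0,"rz":0,"hand":1},{"dx":20,"dy":29,"dz":0,"rx":0,"ry":0,"rz":0,"hand":1},{"dx":20,"dy":29,"dz":0,"rx":0,"ry":0,"rz":0,"hand":1},{"dx":20,"dy":29,"dz":0,"rx":0,"ry":0,"rz":0,"hand":1},{"dx":20,"dy":29,"dz":0,"rx":0,"ry":0,"rz":0,"hand":1},{"dx":20,"dy":29,"dz":0,"rx":0,"ry":0,"rz":0,"hand":1},{"dx":20,"dy":29,"dz":0,"rx":0,"ry":0,"rz":0,"hand":1},{"dx":14,"dy":20,"dz":0,"rx":0,"ry":0,"rz":0,"hand":1},{"dx":6,"dy":8,"dz":0,"rx":0,"ry":0,"rz":0,"hand":1}]' 40
python3 -m inch '[{"dx":0,"dy":0,"dz":0,"rx":0,"ry":0,"rz":0,"hand":1},{"dx":0,"dy":0,"dz":0,"rx":0,"ry":0,"rz":0,"hand":1},{"dx":0,"dy":0,"dz":0,"rx":0,"ry":0,"rz":0,"hand":1}]' 40
python3 rel.py 662.5 -19.4 117
python3 - <<'E'
from h import *
for n in("top","side"):
    p,d=bot.grab_frame(n); cv2.imwrite(f"pics/{n}3.png",p[:,:,::-1]);W=cloud(n,d)
    for o in greens(n,p,W,.04,.2): print(n,*o)
E
```

```text
clock: 7.7
position: [0.6633, -0.0165, 0.1152]
tool_rot: [-3.141, -0.002, 1.647]
force: [-1.0, 0.2, -3.0]
grip_width: 0.0489
clock: 8.0
position: [0.6614, -0.021, 0.1161]
tool_rot: [-3.141, 0.001, 1.644]
force: [0.1, 0.0, -4.1]
grip_width: 0.0493
pos [661.4 -21.  116.1] rot [-3.141e+00  1.000e-03  1.644e+00] q7 -0.28 w 0.0493 F [ 0.1  0.  -4.1] t 8.0
tool shift mm [ 1.5  1.2 -0.9]
turn [-0.0007  0.0006 -0.0012]
top 90 [310.3 116.5] 0.1542 [654.7  -5.6] 16.8
top 496 [376.8 126.8] 0.0618 [ 670.2 -133.2] 24.8
top 422 [347.9 129.3] 0.0618 [665.8 -79.1] 24.6
top 476 [280.7 135.5] 0.0617 [658.2  40.6] 24.4
top 467 [250.7 138.3] 0.0618 [654.2  94.6] 24.2
side 384 [313.9  19.1] 0.0828 [ 777.5 -527.8] 88.8
side 333 [230.2  87.6] 0.153 [659.1 -21.6] 27.9
side 594 [256.4 111.5] 0.0608 [ 683.1 -103.9] 60.1
side 934 [202.9 160.9] 0.0605 [655.3  67. ] 53.6
```

View pics/side3.png

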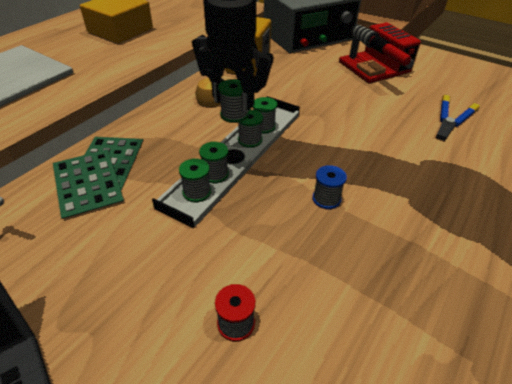

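View pics/top3.png

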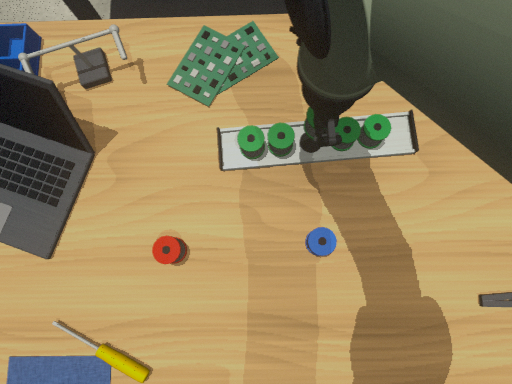

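The spool hangs upright over the gap, at (230, 100) in the side view and in line with the row. I'll apply the 1.5 mm correction and descend part way.

```bash
python3 -m inch '[{"dx":1.5,"dy":1,"dz":0,"rx":0,"ry":0,"rz":0,"hand":1},{"dx":0,"dy":0,"dz":5,"rx":0,"ry":0,"rz":0,"hand":1},{"dx":0,"dy":0,"dz":8,"rx":0,"ry":0,"rz":0,"hand":1},{"dx":0,"dy":0,"dz":8,"rx":0,"ry":0,"rz":0,"hand":1},{"dx":0,"dy":0,"dz":6,"rx":0,"ry":0,"rz":0,"hand":1},{"dx":0,"dy":0,"dz":3,"rx":0,"ry":0,"rz":0,"hand":1},{"dx":0,"dy":0,"dz":0,"rx":0,"ry":0,"rz":0,"hand":1},{"dx":0,"dy":0,"dz":0,"rx":0,"ry":0,"rz":0,"hand":1},{"dx":0,"dy":0,"dz":0,"rx":0,"ry":0,"rz":0,"hand":1}]' 40
python3 rel.py 662.5 -19.4 24
python3 - <<'E'
from h import *
for n in("top","side"):
    p,d=bot.grab_frame(n); cv2.imwrite(f"pics/{n}4.png",cv2.resize(p[60:250,120:360,::-1],None,fx=3,fy=3));W=cloud(n,d)
    for o in greens(n,p,W,.04,.2): print(n,*o)
E
```

```text
clock: 9.0
position: [0.6632, -0.0183, 0.0866]
tool_rot: [3.141, 0.0, 1.645]
force: [0.3, -0.2, -3.2]
grip_width: 0.0491
pos [663.2 -18.3  86.6] rot [3.141 0.    1.645] q7 -0.3 w 0.0491 F [ 0.3 -0.2 -3.2] t 9.0
tool shift mm [-1.  -0.8 62.6]
turn [ 0.0005  0.     -0.0002]
top 65 [306.5 121.8] 0.1243 [658.5  -1.6] 13.3
top 503 [376.7 126.8] 0.0617 [ 669.8 -133.4] 24.8
top 498 [346.4 129.6] 0.0616 [666.3 -78.9] 24.8
top 477 [280.8 135.5] 0.0617 [658.   40.3] 24.2
top 465 [250.7 138.3] 0.0617 [654.1  94.6] 24.3
side 381 [314.  19.] 0.0828 [ 775.5 -528.4] 78.4
side 333 [228.8 103.8] 0.1234 [661.4 -18.3] 27.7
side 375 [261.8 110.6] 0.0606 [ 666.3 -108.5] 53.5
side 62 [234.5 133.5] 0.0725 [656.  -17.2] 22.5
side 921 [202.9 160.9] 0.0605 [655.3  67. ] 53.6
```

View pics/side4.png

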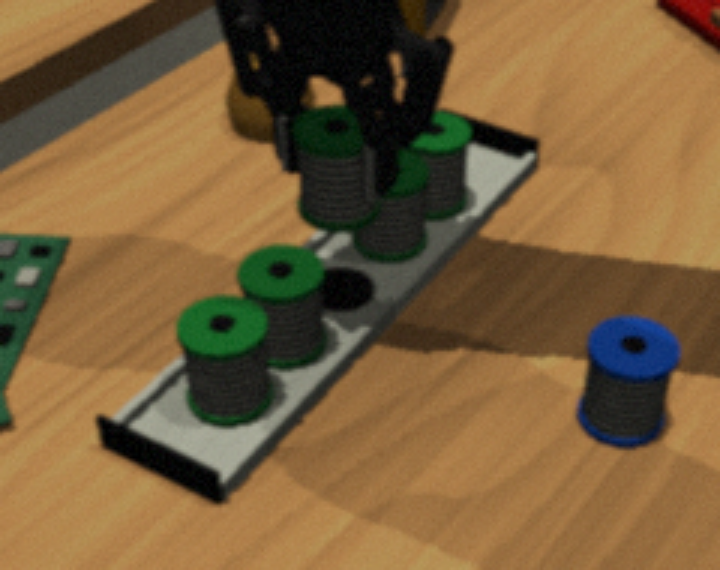

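The spool is upright above the pad, with the pad still visible at crop (345, 290). It stands clear of the neighbours. I'll correct 1 mm and descend to about 7 mm above the floor.

```bash
python3 -m inch '[{"dx":-1,"dy":-0.5,"dz":4,"rx":0,"ry":0,"rz":0,"hand":1},{"dx":0,"dy":0,"dz":8,"rx":0,"ry":0,"rz":0,"hand":1},{"dx":0,"dy":0,"dz":8,"rx":0,"ry":0,"rz":0,"hand":1},{"dx":0,"dy":0,"dz":8,"rx":0,"ry":0,"rz":0,"hand":1},{"dx":0,"dy":0,"dz":8,"rx":0,"ry":0,"rz":0,"hand":1},{"dx":0,"dy":0,"dz":8,"rx":0,"ry":0,"rz":0,"hand":1},{"dx":0,"dy":0,"dz":8,"rx":0,"ry":0,"rz":0,"hand":1},{"dx":0,"dy":0,"dz":3,"rx":0,"ry":0,"rz":0,"hand":1},{"dx":0,"dy":0,"dz":0,"rx":0,"ry":0,"rz":0,"hand":1},{"dx":0,"dy":0,"dz":0,"rx":0,"ry":0,"rz":0,"hand":1}]' 40
python3 rel.py 662.5 -19.4 24
python3 - <<'E'
from h import *
for n in("top","side"):
    p,d=bot.grab_frame(n); cv2.imwrite(f"pics/{n}5.png",cv2.resize(p[60:250,120:360,::-1],None,fx=3,fy=3));W=cloud(n,d)
    for o in greens(n,p,W,.04,.2): print(n,*o)
E
```

```text
clock: 10.1
position: [0.6628, -0.0193, 0.0315]
tool_rot: [3.141, -0.0, 1.645]
force: [-0.9, 0.2, -2.0]
grip_width: 0.0491
pos [662.8 -19.3  31.5] rot [ 3.141 -0.     1.645] q7 -0.32 w 0.0491 F [-0.9  0.2 -2. ] t 10.1
tool shift mm [-0.  -0.3  7.5]
turn [ 0.0003 -0.     -0.0002]
top 396 [348.  131.7] 0.0617 [666.  -79.1] 24.5
top 263 [373.1 131.5] 0.0618 [ 668.8 -132.2] 23.8
top 474 [280.7 135.5] 0.0617 [658.1  40. ] 24.6
top 464 [250.8 138.3] 0.0617 [654.2  94.4] 24.1
side 382 [314.1  19.1] 0.0824 [ 777.6 -532.9] 84.7
side 159 [267.7 102.3] 0.0607 [ 667.9 -135.7] 26.7
side 302 [230.3 130.4] 0.0684 [662.8 -16.3] 27.6
side 924 [202.8 160.8] 0.0605 [654.9  66.4] 53.8
```

View pics/side5.png

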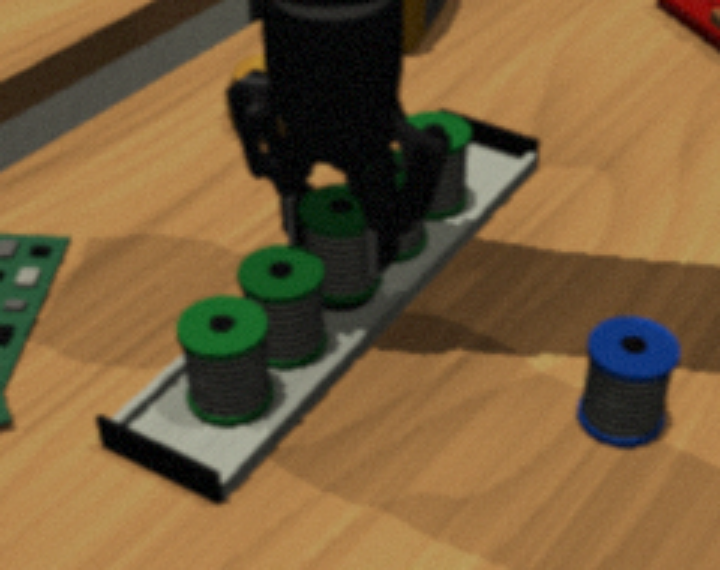

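The spool is upright between the neighbours at crop (340, 245), about 7 mm above the floor. The neighbours haven't moved. Lowering gently while watching the force.

```bash
python3 -m inch '[{"dx":0,"dy":0,"dz":2,"rx":0,"ry":0,"rz":0,"hand":1},{"dx":0,"dy":0,"dz":2,"rx":0,"ry":0,"rz":0,"hand":1},{"dx":0,"dy":0,"dz":1.5,"rx":0,"ry":0,"rz":0,"hand":1},{"dx":0,"dy":0,"dz":1,"rx":0,"ry":0,"rz":0,"hand":1},{"dx":0,"dy":0,"dz":0,"rx":0,"ry":0,"rz":0,"hand":1},{"dx":0,"dy":0,"dz":0,"rx":0,"ry":0,"rz":0,"hand":1}]' 40
python3 rel.py 662.5 -19.4 24
python3 -m inch '[{"dx":0,"dy":0,"dz":0.5,"rx":0,"ry":0,"rz":0,"hand":1},{"dx":0,"dy":0,"dz":0,"rx":0,"ry":0,"rz":0,"hand":1},{"dx":0,"dy":0,"dz":0,"rx":0,"ry":0,"rz":0,"hand":1}]' 40
python3 rel.py 662.5 -19.4 24
```

```text
clock: 10.8
position: [0.6626, -0.0194, 0.0248]
tool_rot: [-3.142, -0.0, 1.645]
force: [0.5, -0.5, -3.8]
grip_width: 0.049
pos [662.6 -19.4  24.8] rot [-3.142 -0.     1.645] q7 -0.33 w 0.049 F [ 0.5 -0.5 -3.8] t 10.8
tool shift mm [-0.  -0.1  0.8]
turn [-0.     -0.0001 -0.0003]
clock: 11.1
position: [0.6626, -0.0194, 0.0243]
tool_rot: [-3.142, -0.0, 1.645]
force: [0.1, 0.1, -2.9]
grip_width: 0.0488
pos [662.6 -19.4  24.3] rot [-3.142 -0.     1.645] q7 -0.33 w 0.0488 F [ 0.1  0.1 -2.9] t 11.1
tool shift mm [-0.  -0.1  0.3]
turn [-0.     -0.     -0.0003]
```

Still carrying the weight, so I'll go down in 0.5 mm steps until contact.

```bash
for i in 1; do python3 -m inch '[{"dx":0,"dy":0,"dz":0.5,"rx":0,"ry":0,"rz":0,"hand":1},{"dx":0,"dy":0,"dz":0,"rx":0,"ry":0,"rz":0,"hand":1},{"dx":0,"dy":0,"dz":0,"rx":0,"ry":0,"rz":0,"hand":1}]' 40
done; python3 -m inch '[{"dx":0,"dy":0,"dz":0.5,"rx":0,"ry":0,"rz":0,"hand":1},{"dx":0,"dy":0,"dz":0,"rx":0,"ry":0,"rz":0,"hand":1},{"dx":0,"dy":0,"dz":0,"rx":0,"ry":0,"rz":0,"hand":1}]' 40
```

```text
clock: 11.4
position: [0.6626, -0.0194, 0.0238]
tool_rot: [-3.142, -0.0, 1.645]
force: [0.2, 0.2, -2.6]
grip_width: 0.0489
clock: 11.7
position: [0.6626, -0.0194, 0.0237]
tool_rot: [3.142, 0.0, 1.645]
force: [-2.7, -0.4, 5.3]
grip_width: 0.0494
```

Contact: the force flipped to +5 N at z = 23.7 mm, which matches the expected height. Releasing gradually.

```bash
python3 -m inch '[{"dx":0,"dy":0,"dz":0,"rx":0,"ry":0,"rz":0,"hand":0.1},{"dx":0,"dy":0,"dz":0,"rx":0,"ry":0,"rz":0,"hand":0},{"dx":0,"dy":0,"dz":0,"rx":0,"ry":0,"rz":0,"hand":-0.1},{"dx":0,"dy":0,"dz":0,"rx":0,"ry":0,"rz":0,"hand":-0.2},{"dx":0,"dy":0,"dz":0,"rx":0,"ry":0,"rz":0,"hand":-0.3},{"dx":0,"dy":0,"dz":0,"rx":0,"ry":0,"rz":0,"hand":-0.4},{"dx":0,"dy":0,"dz":0,"rx":0,"ry":0,"rz":0,"hand":-0.6},{"dx":0,"dy":0,"dz":0,"rx":0,"ry":0,"rz":0,"hand":-0.7},{"dx":0,"dy":0,"dz":0,"rx":0,"ry":0,"rz":0,"hand":-0.7},{"dx":0,"dy":0,"dz":0,"rx":0,"ry":0,"rz":0,"hand":-0.7}]' 20
python3 rel.py 662.5 -19.4 24
python3 - <<'E'
from h import *
for n in("side",):
    p,d=bot.grab_frame(n); cv2.imwrite(f"pics/{n}6.png",cv2.resize(p[60:250,120:360,::-1],None,fx=3,fy=3));W=cloud(n,d)
    for o in greens(n,p,W,.04,.2): print(n,*o)
E
```

```text
clock: 12.7
position: [0.6626, -0.0193, 0.0233]
tool_rot: [-3.142, -0.0, 1.645]
force: [0.3, 0.2, 0.3]
grip_width: 0.0724
pos [662.6 -19.3  23.3] rot [-3.142 -0.     1.645] q7 -0.33 w 0.0724 F [0.3 0.2 0.3] t 12.7
tool shift mm [-0.  -0.1 -0.7]
turn [-0.     -0.0001 -0.0002]
side 361 [314.1  19.3] 0.0816 [ 781.8 -526.7] 75.7
side 173 [266.4 102.2] 0.0608 [ 667.7 -136.1] 26.2
side 344 [233.1 134. ] 0.0605 [659.6 -19.6] 26.8
side 933 [202.9 160.8] 0.0605 [654.7  66.5] 54.1
```

View pics/side6.png

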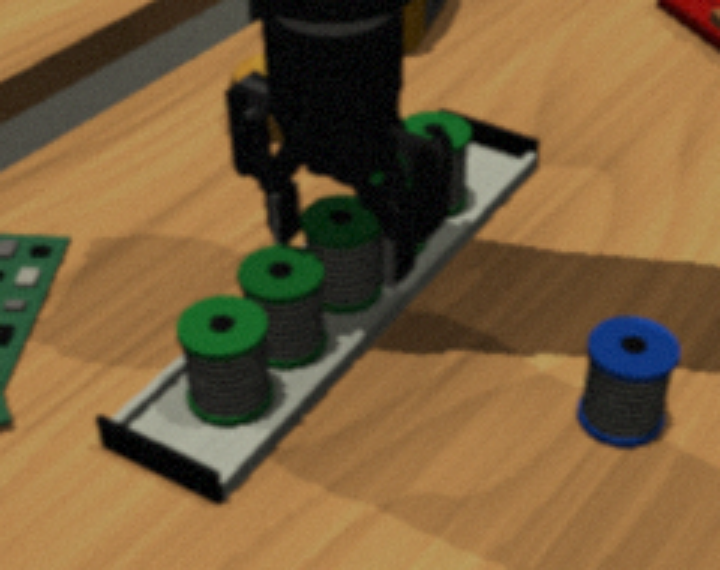

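The spool stands upright at crop (342, 253), its top at 60.5 mm like its neighbours, and the fingers are clear of it. Retreating straight up.

```bash
python3 -m inch '[{"dx":0,"dy":0,"dz":-4,"rx":0,"ry":0,"rz":0,"hand":-0.7},{"dx":0,"dy":0,"dz":-10,"rx":0,"ry":0,"rz":0,"hand":-0.7},{"dx":0,"dy":0,"dz":-18,"rx":0,"ry":0,"rz":0,"hand":-0.7},{"dx":0,"dy":0,"dz":-18,"rx":0,"ry":0,"rz":0,"hand":-0.7},{"dx":0,"dy":0,"dz":-18,"rx":0,"ry":0,"rz":0,"hand":-0.7},{"dx":0,"dy":0,"dz":-18,"rx":0,"ry":0,"rz":0,"hand":-0.7},{"dx":0,"dy":0,"dz":-18,"rx":0,"ry":0,"rz":0,"hand":-0.7},{"dx":0,"dy":0,"dz":-18,"rx":0,"ry":0,"rz":0,"hand":-0.7},{"dx":0,"dy":0,"dz":-10,"rx":0,"ry":0,"rz":0,"hand":-0.7},{"dx":0,"dy":0,"dz":0,"rx":0,"ry":0,"rz":0,"hand":-0.7}]' 20
python3 -m inch '[{"dx":0,"dy":-20,"dz":0,"rx":0,"ry":0,"rz":0,"hand":-0.7},{"dx":0,"dy":-30,"dz":0,"rx":0,"ry":0,"rz":0,"hand":-0.7},{"dx":0,"dy":-30,"dz":0,"rx":0,"ry":0,"rz":0,"hand":-0.7},{"dx":0,"dy":-30,"dz":0,"rx":0,"ry":0,"rz":0,"hand":-0.7},{"dx":0,"dy":-20,"dz":0,"rx":0,"ry":0,"rz":0,"hand":-0.7},{"dx":0,"dy":0,"dz":0,"rx":0,"ry":0,"rz":0,"hand":-0.7},{"dx":0,"dy":0,"dz":0,"rx":0,"ry":0,"rz":0,"hand":-0.7},{"dx":0,"dy":0,"dz":0,"rx":0,"ry":0,"rz":0,"hand":-0.7}]'
python3 - <<'E'
from h import *
for n in("side","top"):
    p,d=bot.grab_frame(n); cv2.imwrite(f"pics/{n}7.png",p[:,:,::-1]);W=cloud(n,d)
    for o in greens(n,p,W,.04,.2): print(n,*o)
E
```

```text
clock: 13.75
position: [0.6633, -0.0194, 0.1574]
tool_rot: [3.139, 0.0, 1.645]
force: [-0.2, -0.5, -0.6]
grip_width: 0.0725
clock: 14.55
position: [0.5335, -0.0289, 0.1551]
tool_rot: [3.141, -0.0, 1.645]
force: [-0.1, 1.2, -0.2]
grip_width: 0.0731
side 603 [256.9 111.2] 0.0606 [ 666.6 -107.9] 54.6
side 385 [234.  133.5] 0.0605 [660.2 -21.6] 27.6
side 919 [202.9 160.8] 0.0605 [653.9  66. ] 54.6
top 464 [280.8 135.7] 0.0617 [658.   40.3] 24.2
top 443 [250.8 138.4] 0.0617 [654.5  94.7] 24.1
```

View pics/side7.png

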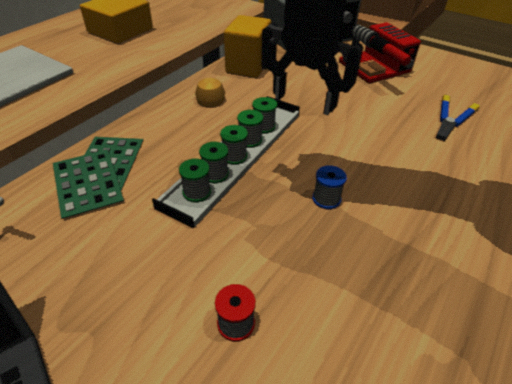

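View pics/top7.png

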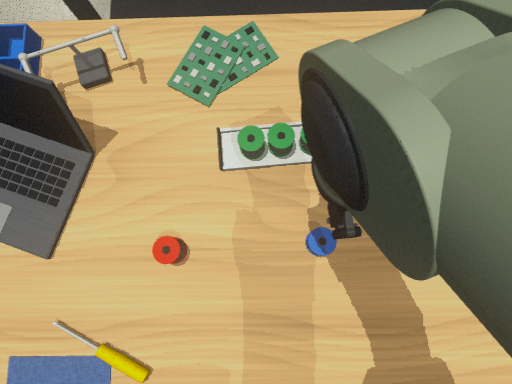

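The side view shows five upright green spools in an even row, with the placed one at (234, 138). Its measured position is about (660, -21), within about 3 mm of the pad. The neighbours are unmoved and the robot touches nothing, so I'm handing in.

```bash
python3 -c "
from workcell import bot
print(bot.job_done())"
```

```text
the job is handed in; nothing more can be done
None
```

I gripped the loose green spool across its diameter and carried it above the row. I lowered it until the force changed sign on contact with the tray floor, then released it there and backed the arm off. I handed the job in at about 14.6 s on the robot's clock, against the 42 s limit; it gives no verdict.

**Placed spool:** the last side view shows it upright in an even row. Its centre measured about (660, -21) mm, against (662.5, -19.4) mm for the pad, so about 3 mm off. Its top is at 60.5 mm in that camera, level with its neighbours.

**Neighbours:** the left spool stayed within 1 mm in the top view. The right spool was at its starting position in the top view while the placed spool was in the gap, just before the final lowering. In the last side view it looks unmoved and upright.

**Not confirmed or in disagreement:**
- In the last top view the arm hid the placed spool and the right neighbour, so their final state rests on the side camera alone.
- At the start, the side camera put the pad about 6 mm from where the top camera did. I used the top camera because it agreed with the midpoint of the neighbours.

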